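# Stow the gold paint pot and snap the airtight keeper shut

### The arm

A 7-joint arm with a two-finger parallel gripper is mounted at the origin on the work surface. World frame = base frame: x ahead of the robot, y to its left, z up, the work surface at z = 0. Lengths are in m, angles in degrees, forces in N, time in s.
With the tool pointing down it reaches from about 0.425 to 0.925 m from the base axis. Payload 6.8 kg.
Tool frame: the origin (TCP) lies at the very end of the fingers, on their centre line; the grasp point (between the pads) lies 19 mm behind it; z points along the fingers, y is the line along which they close (so a half turn about z gives the same grasp; the last joint's range is limited). The gripper opens to 88 mm and grips with 3 to 60 N. Pads are 20 mm wide; open, the fingers measure 115 mm over their backs; the gripper's body (75 mm by 178 mm) begins 61 mm behind the grasp point.
Start: joints at [-80.449, 27.33, 1.283, 89.118, -0.659, 63.558, -4.761], TCP at [0.183, 0.65, 0.223] pointing down, gripper open.
Joint ranges: [-169.35, 169.35], [-19.33, 120.38], [-80.79, 83.38], [13.8, 139.57], [-78.32, 258.32], [9.67, 109.79], [-169.56, 169.56]. Speed limits (degrees/s): [136.94, 136.94, 180, 180, 180, 180, 180].

### API

Orientations are given as [roll, pitch, yaw] about the fixed x, y, z axes, in that order (R = Rz(yaw) Ry(pitch) Rx(roll)).
In Python, from station import get_obs, snapshot, camera_info, job_done gives the robot as it stands.
- The arm moves only by the shell command python3 -m crank 'ROWS' [FORCE]. ROWS is JSON, a list of rows, each a list of 5 numbers: the opening, from -1 (shut) to 1 (fully open), then the shift along the tool's x, y, z in mm, then the turn about the tool's z in rad. A call has 1 to 10 rows; each row is the pose to reach, as a shift and turn from the pose commanded when the call began, along the tool's axes at that moment; what a row does not reach only later rows make up. A row lasts 1/10 s, in which the tool goes at most 50 mm and 8.59 degrees, less where a joint would pass 70% of its speed; a pose out of reach is approached as far as the arm can. A call with a gripper value outside its range is refused whole. The fingers move at their own pace and stop on an object; FORCE is the grip in N (left out, the last holds). Time passes only in rows, so rows that repeat a pose let the fingers close. It gives the time, the measured TCP pose, the force, the opening and the grip force at its end, in the units of the state.
- get_obs(): the state, without advancing time (a new reading comes with each control period).
- snapshot(name): name is "side" or "top" or "wrist"; returns the picture (400x640x3 uint8, red, green, blue); there is no depth.
- camera_info(name): a dict with "fx", "fy", "cx", "cy" (pixels), "position" and "attitude" of the camera in the world. Camera axes: x right, y down, z forward; pixel columns grow to the right and rows downward; lengths in m; the calibration is good to about 2 mm. The wrist camera is an equidistant fisheye: a pixel r from the principal point sees the ray r / f radians off the axis. A picture is of the moment at which its call begins: read the wrist's pose just before it. camera_info takes no time and is no camera call; for the wrist camera it gives the pose at the moment of the call.
- job_done(): hands the job in; it is judged then, once.
The state is a dict: "t": time; "joints": joint angles; "joint_vel": joint speeds; "joint_torque": joint torques, N m; "position": TCP position; "tool_rot": TCP orientation; "wrist_force": force on the tool from outside, world axes, zero at the start; "wrist_torque": the same for the moment, N m; "opening": finger opening in m; "gripper_force": force on a finger pad.
Only numpy, scipy, OpenCV 4.12 (cv2) and the standard library are available. Lean on these libraries where they do the work, as an engineer would, in place of code of your own. Each camera call takes 0.05 s, during which the arm holds its last target. There are 200 camera calls.

### The job

Put the loose gold paint pot upright into the empty round well of the open paint keeper, then swing the lid down and press it against its rubber seal until the red catch snaps over the lid's bar and holds it shut. Press only as hard as the seal and catch need, never with more than 25 N, and leave the bottle, the dotted stone and the palette where they are.

Things in the scene. Friction and masses are not known exactly. Their poses are not given: they have to be found in the camera images.
- pot: small loose paint pot, gold body with black cap (gold dot on top): upright cylinder 36 mm in diameter, 46 mm tall, about 70 g; origin at the centre of its underside, z up. Grip it across its diameter from above; it stands on the table at the start.
- keeper: white airtight paint keeper, fixed to the table: open box 150 mm (x) by 210 mm (y) by 70 mm high, walls and floor 5 mm; origin: centre of its underside. Its +x is the hinge side, -x the catch side. Inside: three fixed pots 46 mm tall at x = +40 mm, two sponges 15 mm high at x = -35, y = +-70 mm. A steel bracket with the red catch sticks out of the middle of the -x wall, to x = -110 mm.
- well (a point): centre of the floor of the empty well in the keeper, at x = -30 mm, y = 0, 5 mm above the keeper's underside: black ring, 44 mm inside and 54 mm outside diameter, 10 mm high; the pot stands on this floor.
- lid (a joint): angle of the teal lid, rad, growing as it opens; 0: flat on the bare rim, 1.57: upright. Plate 156 mm long, 210 mm wide, 7 mm thick, 0.18 kg; hinge friction holds it at any angle (1 to 3 N at the front edge swings it). Going down, its bar meets the catch at 0.09 to 0.16 rad, then the plate meets the seal; latched it stands at 0.02 to 0.09 rad. Never load it over 25 N.
- lid_hinge (a point): point on the hinge axis at the middle of the lid, at x = +75 mm, y = 0 of the keeper, 70.5 mm above the keeper's underside; the axis runs along the keeper's y. This frame turns with the lid and equals the keeper's at angle 0: -x along the plate to its front edge, z out of the outer face, which lies 7 mm from the hinge plane (the underside lies in it).
- lid_press (a point): centre of the top of the yellow thumb pad (22 mm by 60 mm, 3 mm proud) on the lid's outer face near its front edge, 145 mm from the hinge axis and 10 mm from the hinge plane: the place to press, over the front seal. Turns with the lid, z out of the outer face. Press slowly (10 mm/s or less) and stop at the snap or just below: 14 N comes only after it, and 2 to 3 mm below it the seal is solid.
- catch (a joint): how far the red spring catch is pushed outwards, m: 0 at rest, about 0.0075 before it snaps back to 0 over the steel bar at the lid's front. Its bracket, with the springy front seal, is set at an unmeasured height differing by up to 10 mm between starts: find the snap by feel. At the pad the force rises to 9 to 13 N, eases to 7 to 11 N, and the snap comes 3 to 5 mm below that peak.
- bottle: bystander: loose copper-coloured paint bottle with black cap, 36 mm in diameter, 85 mm tall; origin at the centre of its underside.
- stone: bystander: loose black painted stone with dots, 74 mm in diameter, 28 mm high; origin at the centre of its underside.
- palette: bystander: loose white flower-shaped mixing palette, 148 mm across, 9 mm high; origin at the centre of its underside.
Mind the look-alikes: they are no part of the job. There is more than one size of the pot; the one meant has the size given above.

How it is judged (in metres and radians):
On the way, in this order (a step that is already met when the one before it is completed fails the run):
1. the gold pot stands upright in the well, let go (horizontal distance between pot and well below 0.009 m and z of pot in the frame of well below 0.004 m and angle between pot's own z axis and vertical below 0.12 rad and contact force between the fingers and pot below 0.2 N), for 0.2 s.
2. the lid is down on its seal and the catch has snapped over its bar (z of lid_press in the frame of catch below 0.0915 m and value of joint catch below 0.0012 m), for 0.2 s.
At the end, for the whole second after the job is handed in: The pot stands upright (within 0.12 rad) on the floor of the well (within 9 mm of its centre, 4 mm in height). The lid is still and latched: its bar under the catch's nose (thumb pad under 91.5 mm above the catch's frame; about 88 when latched, over 95 when not), the catch at rest within 1.2 mm (all of step 2 and velocity of joint lid between -0.05 and 0.05 rad/s and horizontal distance between pot and well below 0.009 m and z of pot in the frame of well below 0.004 m and angle between pot's own z axis and vertical below 0.12 rad); the robot touches nothing.
It fails at once if the lid is pressed with more than 25 N (contact force between any of the fingers, the arm and lid above 25 N).
It fails at once if the bottle, stone or palette is moved by more than 30 mm (distance of any of bottle, stone, palette from where it was at the start of the episode above 0.03 m).
It fails at once if the bottle is knocked over (angle between bottle's own z axis and vertical above 0.5 rad).
It also fails if it takes over 64 s, if anything falls off the work surface, if the arm or the gripper's body presses on something with over 40 N, if the wrist force passes 120 N, or if a joint passes its speed limit or range.

## Working session

There is one attempt and no reset: what is moved stays moved. The work goes in short steps, Python scripts to look and compute and a shell command to move; the robot and the scene stay as the last step left them, time stands still between calls to the robot, and variables do not carry over. Pictures are saved under pics/ and viewed, at most 10 in all, crops included, and the job is handed in when it is done.

```bash
mkdir -p pics; ls; python3 - <<'E'
from station import *
import cv2
o=get_obs();print({k:o[k] for k in('t','position','tool_rot','wrist_force','opening')})
for n in('side','top','wrist'):
    print(n,camera_info(n)); cv2.imwrite(f'pics/{n}0.png',snapshot(n)[:,:,::-1])
E
```

```text
pics
{'t': 0.0, 'position': array([0.18308193, 0.64910497, 0.22171737]), 'tool_rot': array([-1.79901386e+02,  7.70324305e-03,  1.64252281e+02]), 'wrist_force': array([-0.04637134,  0.75725526,  0.80944201]), 'opening': 0.0879093981057963}
side {'fx': 433.9901868363573, 'fy': 433.9901868363573, 'cx': 324.9400006187965, 'cy': 198.51706684163685, 'position': array([ 0.21499779, -0.749208  ,  1.01179564]), 'attitude': array([-138.41957195,   -0.81844549,  -22.24668047])}
top {'fx': 372.34388020435483, 'fy': 372.34388020435483, 'cx': 316.1185190347409, 'cy': 199.8889316445301, 'position': array([ 0.45358432, -0.02644238,  1.00679678]), 'attitude': array([-175.96798153,    1.60725189,  -90.78359332])}
wrist {'fx': 309.70691628693146, 'fy': 309.70691628693146, 'cx': 320.33871338589717, 'cy': 196.1408137631926, 'position': array([0.11679694, 0.66787328, 0.38387735]), 'attitude': array([1.65521168e+02, 9.76515100e-02, 7.42228739e+01])}
```

View pics/top0.png

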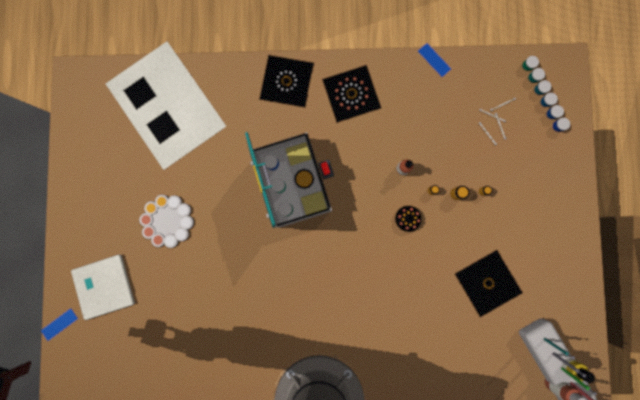

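View pics/side0.png

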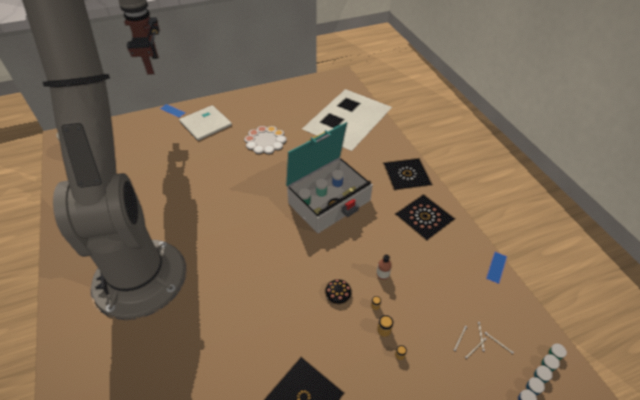

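The top view shows the keeper at about (290,180) with its lid hinge on the left and its catch at (326,170). The bottle is at (405,168), the stone at (408,218) and the palette at (166,222). There are three gold pots, at (435,189), (462,192) and (487,190). I'll measure their sizes and crop in.

```bash
cat > h.py <<'E'
import numpy as np, cv2
from scipy.spatial.transform import Rotation as R
from station import *
def ray(ci,uv,fish=False):
    x=(uv[0]-ci['cx'])/ci['fx'];y=(uv[1]-ci['cy'])/ci['fy']
    if fish:
        r=np.hypot(x,y);d=np.array([np.sin(r)*x/r,np.sin(r)*y/r,np.cos(r)])
    else: d=np.array([x,y,1.])
    return np.array(ci['position']),R.from_euler('xyz',ci['attitude'],degrees=True).as_matrix()@d
def plane(ci,uv,z,fish=False):
    p,d=ray(ci,uv,fish);return p+d*(z-p[2])/d[2]
def proj(ci,P):
    v=R.from_euler('xyz',ci['attitude'],degrees=True).as_matrix().T@(np.array(P)-ci['position'])
    return np.array([ci['fx']*v[0]/v[2]+ci['cx'],ci['fy']*v[1]/v[2]+ci['cy']])
E
python3 - <<'E'
from h import *
t=cv2.imread('pics/top0.png');s=cv2.imread('pics/side0.png')
for n,im in(('top',t),('side',s)):
    ci=camera_info(n);h=cv2.cvtColor(im,cv2.COLOR_BGR2HSV)
    roi=(slice(175,210),slice(422,502)) if n=='top' else (slice(288,362),slice(362,415))
    print(n,im[182,450],im[roi][17:19,12],); 
    sub=h[roi]; bg=np.median(sub.reshape(-1,3),0);print(bg)
    m=((sub[...,1]>175)|(sub[...,2]<70)).astype('uint8')
    k,l,st,c=cv2.connectedComponentsWithStats(m)
    for i in range(1,k):
        if st[i,4]>20:
            uv=c[i]+[roi[1].start,roi[0].start];print(uv,st[i],plane(ci,uv,.04))
a=cv2.resize(t[130:245,225:510],None,fx=2.8,fy=2.8,interpolation=cv2.INTER_CUBIC)
b=cv2.resize(s[250:370,300:430],None,fx=2.2,fy=2.2,interpolation=cv2.INTER_CUBIC)
b2=cv2.resize(s[120:240,270:400],None,fx=2.2,fy=2.2,interpolation=cv2.INTER_CUBIC)
o=np.zeros((590,800,3),'uint8');o[:a.shape[0],:a.shape[1]]=a;o[325:325+b.shape[0],:b.shape[1]]=b;o[325:325+b2.shape[0],300:300+b2.shape[1]]=b2
cv2.imwrite('pics/crop1.png',o)
E
```

```text
top [ 77 112 152] [[ 25  89 132]
 [ 31  62  86]]
[ 15. 131. 151.]
[433.07246377 189.71014493] [ 6 11 11  9 69] [ 0.54377396 -0.30314976  0.04      ]
[459.7371134  193.05670103] [ 28  12  20  13 194] [ 0.5339877  -0.37103277  0.04      ]
[485.17721519 190.56962025] [57 12 13  8 79] [ 0.53936574 -0.43613065  0.04      ]
side [ 90 127 160] [[ 43  73  94]
 [ 39  78 103]]
[ 15. 110. 150.]
[384.91304348 327.34782609] [18 37 12  5 23] [ 0.53198029 -0.3871451   0.04      ]
```

View pics/crop1.png

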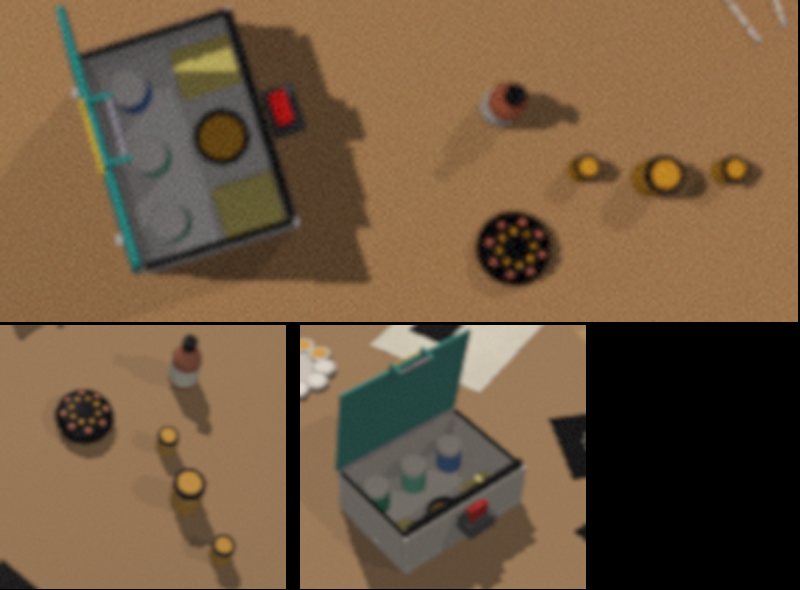

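The middle pot (462,192) has a cap about 15.5 px across, which is about 38–40 mm including blur. The other two, at (435,189) and (488,190), are about 27 mm. The middle one therefore fits the 36 mm description. Next I'll work out the poses.

```bash
python3 - <<'E'
from h import *
t=camera_info('top');s=camera_info('side')
f=lambda x,y:(x/2.8+225,y/2.8+130)
g=lambda x,y:(x/2.2+300,(y-325)/2.2+250)
k=lambda x,y:((x-300)/2.2+270,(y-325)/2.2+120)
print('pot top',plane(t,f(665,175),.046),'side',plane(s,g(189,484),.046))
for n,z,p in (('bottlebase',0,(495,108)),('stone',.028,(514,247)),('small1',.035,(588,167)),('small2',.035,(736,169))): print(n,plane(t,f(*p),z))
A=plane(t,f(230,12),.07);B=plane(t,f(295,222),.07);print('front corners',A,B)
A2=plane(s,k(520,463),.07);B2=plane(s,k(406,532),.07);print('side',A2,B2)
for a,b in((A,B),(A2,B2)):
    y=(a-b)[:2];print(np.linalg.norm(y));y/=np.linalg.norm(y);x=np.array([y[1],-y[0]])
    c=(a+b)[:2]/2+x*.075
    if a is A: print('A->+y? x axis',x)
    print('center',c,'yaw x',np.degrees(np.arctan2(x[1],x[0])),'well',c-.03*x)
print('well ring',plane(t,f(221,136),.015),plane(t,f(221,136),.01))
# lid front edge ends top view (62,8)
x=plane(t,f(80,55),.07);print('hinge corner',x,plane(t,f(140,268),.07))
print('catch',plane(t,f(282,107),.06))
for ang in (1.4,1.5,1.6,1.7,1.8):
    print(ang)
E
```

```text
pot top [ 0.53480689 -0.37595946  0.046     ] side [ 0.53815616 -0.37887453  0.046     ]
bottlebase [ 0.60640461 -0.23257239  0.        ]
stone [ 0.47127176 -0.24054741  0.028     ]
small1 [ 0.54433438 -0.30955436  0.035     ]
small2 [ 0.54024928 -0.44512567  0.035     ]
front corners [0.68848222 0.01959206 0.07      ] [ 0.49573721 -0.03657249  0.07      ]
side [0.69380236 0.02819536 0.07      ] [ 0.5039989  -0.02803095  0.07      ]
0.20076129196171055
A->+y? x axis [ 0.2797579  -0.96007058]
center [ 0.61309156 -0.08049551] yaw x -73.75424427613 well [ 0.60469882 -0.05169339]
0.19795644186852318
center [ 0.62020316 -0.07182887] yaw x -73.49889932659302 well [ 0.61168215 -0.04306444]
well ring [0.58177462 0.03237734 0.015     ] [0.58242087 0.03267387 0.01      ]
hinge corner [0.65142189 0.15731492 0.07      ] [0.45641726 0.10342237 0.07      ]
catch [ 0.60171654 -0.02651153  0.06      ]
1.4
1.5
1.6
1.7
1.8
```

```bash
python3 - <<'E'
from h import *
t=camera_info('top');s=camera_info('side')
yaw=np.radians(106.4);x=np.array([np.cos(yaw),np.sin(yaw),0]);y=np.array([-x[1],x[0],0]);z=np.array([0,0,1.])
w=np.array([.583,.036,0]);c=w+.03*x;print('c',c)
K=lambda P:c+P[0]*x+P[1]*y+P[2]*z
ft=lambda u:(u-[225,130])*2.8
fs=lambda u:(u-[270,120])*2.2+[300,325]
for nm,P in (('rim-x-y',(-75,-105,70)),('rim-x+y',(-75,105,70)),('catch',(-100,0,60)),('ring',(-30,0,15))):
    Q=K(np.array(P)/1e3);print(nm,ft(proj(t,Q)).round(),fs(proj(s,Q)).round())
for a in (1.4,1.5,1.57,1.65,1.75,1.85,1.95,2.05):
    o=[]
    for yy in (-.105,.105):
        Q=K((.075-.156*np.cos(a),yy,.0705+.156*np.sin(a)));o+=[*ft(proj(t,Q)).round(),*fs(proj(s,Q)).round()]
    print(a,o)
E
```

```text
c [0.57452976 0.06477942 0.        ]
rim-x-y [227.   3.] [524. 465.]
rim-x+y [295. 223.] [402. 539.]
catch [287. 106.] [477. 517.]
ring [217. 135.] [442. 508.]
1.4 [np.float64(62.0), np.float64(0.0), np.float64(471.0), np.float64(330.0), np.float64(140.0), np.float64(262.0), np.float64(339.0), np.float64(397.0)]
1.5 [np.float64(42.0), np.float64(6.0), np.float64(463.0), np.float64(323.0), np.float64(120.0), np.float64(269.0), np.float64(332.0), np.float64(389.0)]
1.57 [np.float64(28.0), np.float64(10.0), np.float64(458.0), np.float64(319.0), np.float64(106.0), np.float64(273.0), np.float64(327.0), np.float64(384.0)]
1.65 [np.float64(13.0), np.float64(15.0), np.float64(452.0), np.float64(314.0), np.float64(91.0), np.float64(278.0), np.float64(321.0), np.float64(379.0)]
1.75 [np.float64(-6.0), np.float64(21.0), np.float64(444.0), np.float64(310.0), np.float64(72.0), np.float64(284.0), np.float64(314.0), np.float64(373.0)]
1.85 [np.float64(-23.0), np.float64(28.0), np.float64(437.0), np.float64(306.0), np.float64(53.0), np.float64(290.0), np.float64(307.0), np.float64(369.0)]
1.95 [np.float64(-39.0), np.float64(36.0), np.float64(430.0), np.float64(304.0), np.float64(36.0), np.float64(295.0), np.float64(301.0), np.float64(366.0)]
2.05 [np.float64(-54.0), np.float64(43.0), np.float64(423.0), np.float64(303.0), np.float64(21.0), np.float64(301.0), np.float64(295.0), np.float64(364.0)]
```

The lid stands at about 1.4 rad, leaning slightly forward. I'll grasp and place with tool yaw at about -60°, which keeps the camera on the catch side. First I'll rise and swing toward the front.

```bash
cat >> h.py <<'E'
def go(P,yaw=None):
    "tool-axis shift (mm) and turn (rad) from measured pose to world P, yaw deg"
    o=get_obs();M=R.from_euler('xyz',o['tool_rot'],degrees=True).as_matrix()
    d=M.T@(np.array(P)-o['position'])*1e3
    t=0 if yaw is None else np.radians((o['tool_rot'][2]-yaw+180)%360-180)
    print('from',o['position'].round(4),o['tool_rot'].round(2),'t',o['t'],'shift',d.round(1),'turn',round(t,3),'j',o['joints'].round(0),'F',o['wrist_force'].round(2))
E
python3 -m crank '[[1,-100,-60,-128,0.3],[1,-338,-215,-128,1.3],[1,-338,-215,-128,1.3],[1,-338,-215,-128,1.3],[1,-338,-215,-128,1.3],[1,-338,-215,-128,1.3],[1,-338,-215,-128,1.3],[1,-338,-215,-128,1.3],[1,-338,-215,-128,1.3],[1,-338,-215,-128,1.3]]'
python3 - <<'E'
from h import *
go((.6,-.05,.35),-20)
E
```

```text
t: 1.15
position: [0.4539, 0.3466, 0.352]
tool_rot: [179.8, -0.0, 89.2]
wrist_force: [-0.3, -0.0, -0.3]
opening: 0.0878
gripper_force: 0.0
from [0.4539 0.3466 0.352 ] [ 1.7985e+02 -2.0000e-02  8.9160e+01] t 1.15 shift [-394.4  151.9    2.3] turn 1.905 j [-63.  12.  24.  95.  -5.  74. -39.] F [-0.3  -0.01 -0.34]
```

```bash
python3 -m crank '[[1,-394,152,0,1.5],[1,-394,152,0,1.5],[1,-394,152,0,1.5],[1,-394,152,0,1.5],[1,-394,152,0,1.5],[1,-394,152,0,1.5],[1,-394,152,0,1.5],[1,-394,152,0,1.5],[1,-394,152,0,1.5],[1,-394,152,0,1.5]]'
python3 - <<'E'
from h import *
go((.536,-.36,.24),-60)
E
```

```text
t: 2.15
position: [0.6007, -0.0473, 0.3503]
tool_rot: [179.9, 0.0, 3.2]
wrist_force: [-0.2, 0.3, -0.2]
opening: 0.0877
gripper_force: 0.0
from [ 0.6007 -0.0473  0.3503] [1.799e+02 2.000e-02 3.220e+00] t 2.15 shift [-82.1 308.4 110.9] turn 1.103 j [-38.  20.  50.  92. -15.  75. -73.] F [-0.17  0.25 -0.18]
```

```bash
python3 -m crank '[[1,-82,308,110,1.1],[1,-82,308,110,1.1],[1,-82,308,110,1.1],[1,-82,308,110,1.1],[1,-82,308,110,1.1],[1,-82,308,110,1.1],[1,-82,308,110,1.1],[1,-82,308,110,1.1],[1,-82,308,110,1.1]]'
python3 - <<'E'
from h import *
go((.536,-.377,.12),-60)
ci=camera_info('wrist');print(ci)
im=snapshot('wrist')[:,:,::-1];cv2.imwrite('pics/w1.png',im)
E
```

```text
t: 3.05
position: [0.5389, -0.3563, 0.2392]
tool_rot: [179.9, 0.1, -59.2]
wrist_force: [-0.9, 0.4, -0.9]
opening: 0.0879
gripper_force: 0.0
from [ 0.5389 -0.3563  0.2392] [ 1.7992e+02  1.0000e-01 -5.9230e+01] t 3.05 shift [ 16.5  12.9 119.2] turn 0.013 j [-11.  35.  60.  95. -32.  69. -93.] F [-0.93  0.38 -0.93]
{'fx': 309.70691628693146, 'fy': 309.70691628693146, 'cx': 320.33871338589717, 'cy': 196.1408137631926, 'position': array([ 0.57280988, -0.41456535,  0.40119342]), 'attitude': array([ 1.65510909e+02, -5.66081527e-02, -1.49266167e+02])}
```

View pics/w1.png

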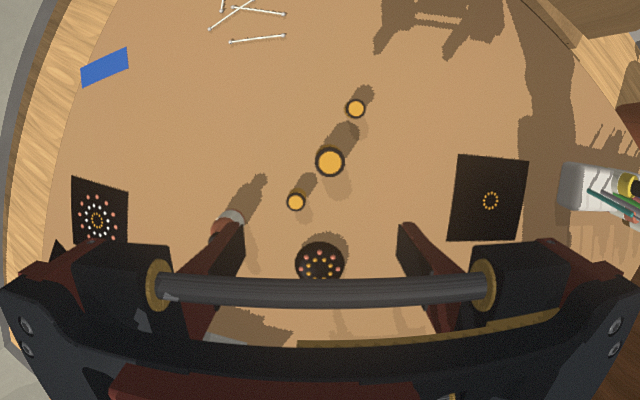

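The wrist view shows the target pot at (330,161), about 31 px across, which is 36 mm. The smaller pots are at (356,108) and (296,201). I'll locate the gold dot precisely.

```bash
cat >> h.py <<'E'
def gold(im,ci,near,z,rad=25):
    h=cv2.cvtColor(im,cv2.COLOR_BGR2HSV);m=cv2.inRange(h,(15,150,150),(35,255,255))
    n,l,st,c=cv2.connectedComponentsWithStats(m)
    for i in range(1,n):
        if st[i,4]>60 and np.hypot(*(c[i]-near))<rad: print(c[i].round(1),st[i],plane(ci,c[i],z,True).round(4))
E
python3 - <<'E'
from h import *
ci=camera_info('wrist');gold(cv2.imread('pics/w1.png'),ci,(330,161),.046,70)
go((.536,-.377,.12),-60)
E
```

```text
[355.5 108.2] [349 101  15  15 176] [ 0.5453 -0.4441  0.046 ]
[329.5 162.3] [319 152  22  22 397] [ 0.5382 -0.375   0.046 ]
[295.3 201.9] [289 195  14  14 157] [ 0.5484 -0.3133  0.046 ]
from [ 0.5397 -0.3553  0.2397] [ 1.7997e+02  9.0000e-02 -5.9040e+01] t 3.1 shift [ 16.8  14.3 119.6] turn 0.017 j [-11.  35.  60.  95. -32.  69. -93.] F [ 0.32 -0.39 -0.13]
```

```bash
python3 -m crank '[[0.6,16,12,50,0.017],[0.6,16,12,100,0.017],[0.6,16,12,140,0.017],[0.6,16,12,170,0.017],[0.6,16,12,195,0.017],[0.6,16,12,210,0.017],[0.6,16,12,220,0.017],[0.6,16,12,220,0.017]]' && python3 -m crank '[[-1,0,0,0,0],[-1,0,0,0,0],[-1,0,0,0,0],[-1,0,0,0,0],[-1,0,0,0,0],[-1,0,0,0,0],[-1,0,0,0,0]]' 15
python3 - <<'E'
from h import *
go((.538,-.3755,.35),-60)
E
```

```text
t: 3.9
position: [0.5375, -0.3753, 0.0201]
tool_rot: [-180.0, 0.1, -60.1]
wrist_force: [0.0, -0.2, 0.7]
opening: 0.0702
gripper_force: 0.0
t: 4.6
position: [0.5374, -0.3763, 0.0211]
tool_rot: [-180.0, -0.0, -60.2]
wrist_force: [0.3, 0.5, 3.8]
opening: 0.036
gripper_force: 15.0
from [ 0.5374 -0.3763  0.0211] [-1.7997e+02 -2.0000e-02 -6.0170e+01] t 4.6 shift [-3.000e-01 -1.100e+00 -3.289e+02] turn -0.003 j [ -1.  49.  47. 102. -46.  50. -83.] F [0.33 0.53 3.82]
```

```bash
python3 -m crank '[[-1,0,0,-30,0],[-1,0,0,-80,0],[-1,0,0,-130,0],[-1,0,0,-180,0],[-1,0,0,-230,0],[-1,0,0,-280,0],[-1,0,0,-280,0]]' && python3 -m crank '[[-1,-335,-245,0,0],[-1,-335,-245,0,0],[-1,-335,-245,0,0],[-1,-335,-245,0,0],[-1,-335,-245,0,0],[-1,-335,-245,0,0],[-1,-335,-245,0,0],[-1,-335,-245,0,0],[-1,-335,-245,0,0],[-1,-335,-245,0,0]]'
python3 - <<'E'
from h import *
go((.583,.036,.3),-60)
ci=camera_info('wrist');print(ci['position'],ci['attitude'])
im=snapshot('wrist')[:,:,::-1];cv2.imwrite('pics/w2.png',im)
E
```

```text
t: 5.3
position: [0.5385, -0.3793, 0.3077]
tool_rot: [-179.7, -0.6, -60.2]
wrist_force: [-0.4, -0.7, -0.7]
opening: 0.0358
gripper_force: 15.0
t: 6.3
position: [0.583, 0.0398, 0.2993]
tool_rot: [179.9, 0.0, -59.8]
wrist_force: [0.3, -0.6, -0.8]
opening: 0.036
gripper_force: 15.0
from [0.583  0.0398 0.2993] [ 1.799e+02  2.000e-02 -5.983e+01] t 6.3 shift [ 3.3  1.9 -0.7] turn 0.003 j [ -59.   29.   71.   99.  -29.   73. -132.] F [ 0.29 -0.61 -0.76]
[ 0.61626901 -0.01857166  0.4613327 ] [ 1.65588371e+02 -7.67517044e-02 -1.49861486e+02]
```

View pics/w2.png

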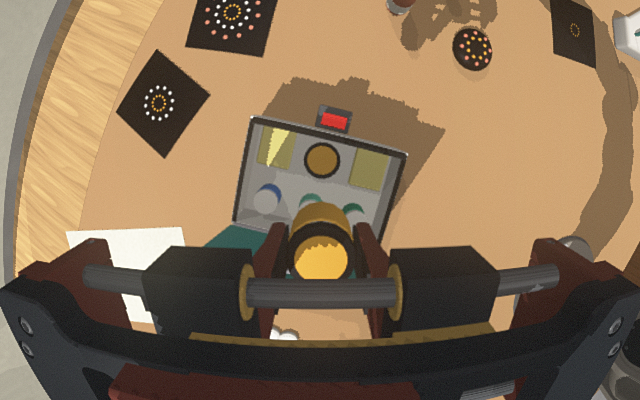

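The wrist view shows the empty well ring at (322,160). The keeper's catch-side corners are at (252,117) and (407,155), and the held pot is upright.

```bash
python3 - <<'E'
from h import *
im=cv2.imread('pics/w2.png');ci=camera_info('wrist')
g=cv2.cvtColor(im,cv2.COLOR_BGR2GRAY);m=(g<70).astype('uint8');m[:, :295]=0;m[:,350:]=0;m[:138]=0;m[183:]=0
n,l,st,c=cv2.connectedComponentsWithStats(m);i=1+st[1:,4].argmax()
cs,_=cv2.findContours((l==i).astype('uint8'),cv2.RETR_EXTERNAL,cv2.CHAIN_APPROX_NONE)
e=cv2.fitEllipse(cs[0]);print(st[i],e)
w=plane(ci,e[0],.015,True);print('well',w)
A=plane(ci,(252,117),.07,True);B=plane(ci,(407,155),.07,True);print(A,B,np.linalg.norm(A-B))
y=(B-A)[:2];print('yaw y',np.degrees(np.arctan2(y[1],y[0])))
y/=np.linalg.norm(y);x=np.array([y[1],-y[0]]);x=x if x[1]>0 else -x
print('well from corners',(A+B)[:2]/2+.045*x,'xyaw',np.degrees(np.arctan2(x[1],x[0])))
go((*w[:2],.1),-60)
E
```

```text
[304 143  36  35 316] ((321.6472473144531, 160.05177307128906), (34.643253326416016, 35.195247650146484), 97.40789794921875)
well [0.58345027 0.02939191 0.015     ]
[0.69230425 0.01832648 0.07      ] [ 0.49480841 -0.03926172  0.07      ] 0.20572070279886473
yaw y -163.743739693787
well from corners [0.5809593  0.03273325] xyaw 106.25626030621301
from [0.5827 0.0367 0.2998] [ 1.7991e+02 -2.0000e-02 -6.0070e+01] t 6.35 shift [  6.7   2.7 199.8] turn -0.001 j [ -59.   29.   71.   99.  -28.   73. -131.] F [-0.48 -1.35 -0.97]
```

```bash
python3 -m crank '[[-1,6.5,2.5,40,0],[-1,6.5,2.5,80,0],[-1,6.5,2.5,120,0],[-1,6.5,2.5,160,0],[-1,6.5,2.5,190,0],[-1,6.5,2.5,205,0],[-1,6.5,2.5,205,0],[-1,6.5,2.5,205,0]]'
python3 - <<'E'
from h import *
im=snapshot('wrist')[:,:,::-1];ci=camera_info('wrist');cv2.imwrite('pics/w3.png',im)
cv2.imwrite('pics/w3c.png',cv2.resize(im[60:300,200:440],None,fx=2.4,fy=2.4,interpolation=cv2.INTER_CUBIC))
go((.583,.03,.03),-60)
E
```

```text
t: 7.15
position: [0.5848, 0.0279, 0.0969]
tool_rot: [-179.9, -0.1, -60.3]
wrist_force: [-0.3, 0.4, 0.0]
opening: 0.0355
gripper_force: 15.0
from [0.5853 0.0283 0.0973] [-1.7988e+02 -7.0000e-02 -6.0250e+01] t 7.2 shift [-2.7  1.3 67.3] turn -0.004 j [ -48.   40.   56.  110.  -42.   53. -121.] F [0.52 0.02 0.47]
```

View pics/w3c.png

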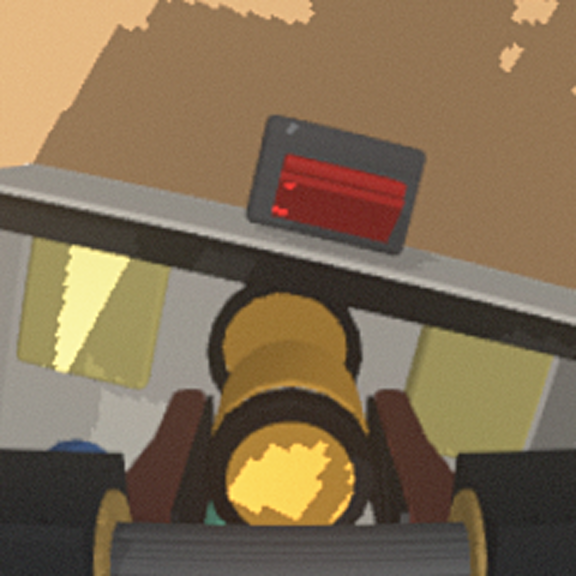

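The crop shows the ring's inner edges at (222,345), (347,345) and (284.5,292). The bottom arc of the held pot has its top at about (292,340). I'll cast both to find the relative offset.

```bash
python3 - <<'E'
from h import *
ci=camera_info('wrist');f=lambda x,y:(x/2.4+200,y/2.4+60)
tx=np.array([np.cos(np.radians(-60.2)),np.sin(np.radians(-60.2))]);ty=np.array([tx[1],-tx[0]])
T=get_obs()['position'][:2]
S=lambda P:np.round([(P[:2]-T)@tx*1e3,(P[:2]-T)@ty*1e3],1)
print('inner L,R,top',*[S(plane(ci,f(*p),.015,True)) for p in((222,345),(347,345),(284.5,292))])
print('outer L,R',*[S(plane(ci,f(*p),.015,True)) for p in((209,345),(361,345))])
print('pot bottom front',S(plane(ci,f(292,340),.077,True)))
print('pot cap L,R,top z',*[S(plane(ci,f(*p),.123,True)) for p in((207,470),(372,470),(290,390))])
E
```

```text
inner L,R,top [ -1.9 -22.3] [-1.9 20.5] [16.6 -0.8]
outer L,R [ -1.9 -26.8] [-1.9 25.3]
pot bottom front [16.9  1.6]
pot cap L,R,top z [  2.1 -15.7] [ 2.1 17.7] [19.4  1.1]
```

```bash
python3 -m crank '[[-1,-5,-0.5,15,0],[-1,-5,-0.5,30,0],[-1,-5,-0.5,45,0],[-1,-5,-0.5,50,0],[-1,-5,-0.5,50,0],[-1,-5,-0.5,50,0]]'
python3 - <<'E'
from h import *
im=snapshot('wrist')[:,:,::-1];ci=camera_info('wrist')
cv2.imwrite('pics/w4c.png',cv2.resize(im[100:300,220:420],None,fx=3,fy=3,interpolation=cv2.INTER_CUBIC))
go((.583,.03,.03),-60)
E
```

```text
t: 7.8
position: [0.5822, 0.0336, 0.0457]
tool_rot: [180.0, -0.0, -60.2]
wrist_force: [-0.7, -0.3, 0.4]
opening: 0.0354
gripper_force: 15.0
from [0.5824 0.0337 0.0459] [-1.7998e+02 -3.0000e-02 -6.0190e+01] t 7.85 shift [ 3.5  1.3 15.9] turn -0.003 j [ -46.   44.   52.  112.  -47.   48. -118.] F [ 0.23 -0.   -0.07]
```

View pics/w4c.png

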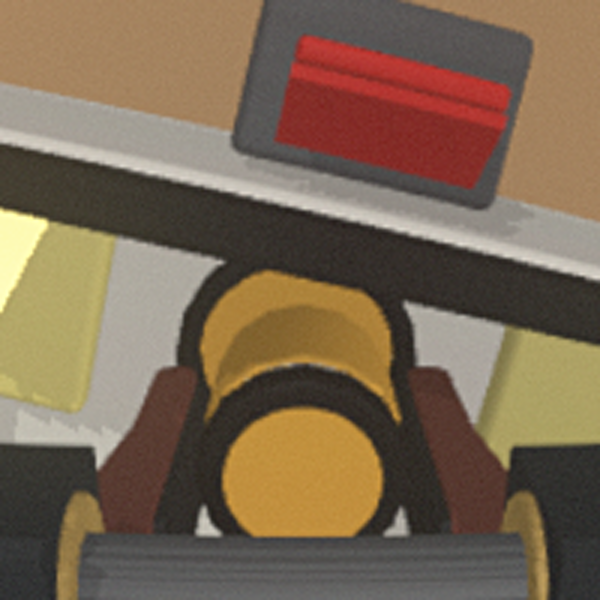

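```bash
python3 - <<'E'
from h import *
ci=camera_info('wrist');f=lambda x,y:(x/3+220,y/3+100)
tx=np.array([np.cos(np.radians(-60.2)),np.sin(np.radians(-60.2))]);ty=np.array([tx[1],-tx[0]])
T=get_obs()['position'][:2]
S=lambda P:np.round([(P[:2]-T)@tx*1e3,(P[:2]-T)@ty*1e3],1)
P=[S(plane(ci,f(*p),.015,True)) for p in((179,345),(413,345),(200,345),(392,345),(195,295),(235,262))]
print(*P)
# circle r=27 through outer pts: y from mean, x from pt5, pt6
yc=(P[0][1]+P[1][1])/2
for p in P[4:]: print('xc',p[0]-np.sqrt(27**2-(p[1]-yc)**2),'yc',yc)
print('pot front',S(plane(ci,f(302,307),.026,True)),S(plane(ci,f(207,470),.072,True)),S(plane(ci,f(398,470),.072,True)))
E
```

```text
[  4.8 -26. ] [ 4.8 25.3] [  4.9 -21.4] [ 4.9 20.7] [ 16.2 -22.1] [ 23.5 -13.3]
xc 0.20195324422384253 yc -0.34999999999999964
xc -0.1917179621909213 yc -0.34999999999999964
pot front [16.6  1. ] [  1.9 -14.4] [ 1.9 16.5]
```

```bash
python3 -m crank '[[-1,1,-1,4,0],[-1,1,-1,8,0],[-1,1,-1,12,0],[-1,1,-1,16,0],[-1,1,-1,18.5,0],[-1,1,-1,20,0],[-1,1,-1,20,0]]'
```

```text
t: 8.55
position: [0.5833, 0.0336, 0.026]
tool_rot: [180.0, 0.1, -60.2]
wrist_force: [-2.7, 0.9, 5.2]
opening: 0.0353
gripper_force: 15.0
```

```bash
python3 -m crank '[[0.3,0,0,0,0],[0.3,0,0,0,0],[0.3,0,0,0,0],[0.3,0,0,0,0],[0.3,0,0,-20,0],[0.3,0,0,-60,0],[0.3,0,0,-110,0],[0.3,0,0,-160,0],[0.3,0,0,-210,0],[0.3,0,0,-260,0]]'
python3 - <<'E'
from h import *
im=snapshot('wrist')[:,:,::-1];ci=camera_info('wrist');cv2.imwrite('pics/w5.png',im)
gold(im,ci,(322,160),.051,60)
m=cv2.inRange(cv2.cvtColor(im,cv2.COLOR_BGR2HSV),(15,100,100),(35,255,255))
go((.583,.03,.3),-60)
E
```

```text
t: 9.55
position: [0.583, 0.0334, 0.2876]
tool_rot: [180.0, 0.0, -60.2]
wrist_force: [1.1, 0.6, 0.7]
opening: 0.0572
gripper_force: 0.0
[320.  170.8] [311 163  19  17 241] [0.5881 0.0341 0.051 ]
from [0.5869 0.0319 0.2954] [-179.46   -0.26  -60.25] t 9.6 shift [-0.3  4.3 -4.7] turn -0.004 j [ -58.   29.   71.  100.  -29.   72. -131.] F [ 3.52 -1.82  4.44]
```

View pics/w5.png

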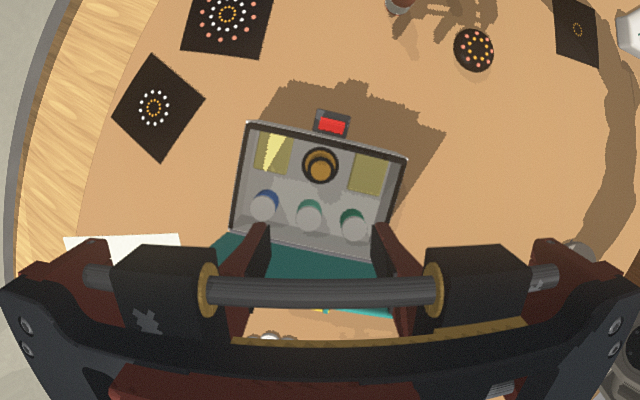

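The pot stands in the well at (320,170). Now I'll close the fingers, move behind the lid's outer face, and work out the swing-down arc.

```bash
cat >> h.py <<'E'
kx=np.array([np.cos(np.radians(106.3)),np.sin(np.radians(106.3)),0]);c0=np.array([.583,.033,0])+.03*kx
def K(x,z,y=0): return c0+kx*x+np.array([-kx[1],kx[0],0])*y+[0,0,z]
def arc(a,r=.138,off=.010,half=.012):  # TCP so that front tip corner is on the outer face at r
    return K(.075-r*np.cos(a)+off*np.sin(a)+half,.0705+r*np.sin(a)+off*np.cos(a))
def kpos(): 
    p=get_obs()['position']-c0;return np.round([p@kx*1e3,p@np.array([-kx[1],kx[0],0])*1e3,p[2]*1e3],1)
E
python3 - <<'E'
from h import *
go(K(.097,.30));go(K(.097,.213));print(kpos())
E
```

```text
from [0.5869 0.0319 0.2954] [-179.46   -0.26  -60.25] t 9.6 shift [-126.4  -26.7   -4.9] turn 0 j [ -58.   29.   71.  100.  -29.   72. -131.] F [ 3.52 -1.82  4.44]
from [0.5869 0.0319 0.2954] [-179.46   -0.26  -60.25] t 9.6 shift [-126.8  -25.9   82.1] turn 0 j [ -58.   29.   71.  100.  -29.   72. -131.] F [ 3.52 -1.82  4.44]
[-32.2  -3.5 295.4]
```

```bash
python3 -m crank '[[-1,-30,-7,-10,0],[-1,-80,-18,-10,0],[-1,-126,-29,-10,0],[-1,-126,-29,-10,0],[-1,-126,-29,30,0],[-1,-126,-29,60,0],[-1,-126,-29,73,0],[-1,-126,-29,73,0]]'
python3 - <<'E'
from h import *
print(kpos())
for a in np.arange(1.45,0.15,-.1): print(round(a,2),end=' ');go(arc(a))
snap=snapshot('side')[:,:,::-1];cv2.imwrite('pics/s2.png',snap)
E
```

```text
t: 10.4
position: [0.5451, 0.1567, 0.2113]
tool_rot: [179.8, 0.0, -60.2]
wrist_force: [0.6, -0.1, 0.4]
opening: 0.0009
gripper_force: 0.0
[ 99.3   1.7 211.3]
1.45 from [0.5451 0.1567 0.2113] [ 1.7984e+02  1.0000e-02 -6.0220e+01] t 10.4 shift [18.9  2.8  2.6] turn 0 j [ -70.   33.   68.  108.  -34.   64. -139.] F [ 0.58 -0.09  0.4 ]
1.35 from [0.5451 0.1567 0.2113] [ 1.7984e+02  1.0000e-02 -6.0220e+01] t 10.4 shift [32.3  6.   4. ] turn 0 j [ -70.   33.   68.  108.  -34.   64. -139.] F [ 0.58 -0.09  0.4 ]
1.25 from [0.5451 0.1567 0.2113] [ 1.7984e+02  1.0000e-02 -6.0220e+01] t 10.4 shift [45.5  9.1  6.7] turn 0 j [ -70.   33.   68.  108.  -34.   64. -139.] F [ 0.58 -0.09  0.4 ]
1.15 from [0.5451 0.1567 0.2113] [ 1.7984e+02  1.0000e-02 -6.0220e+01] t 10.4 shift [58.3 12.2 10.8] turn 0 j [ -70.   33.   68.  108.  -34.   64. -139.] F [ 0.58 -0.09  0.4 ]
1.05 from [0.5451 0.1567 0.2113] [ 1.7984e+02  1.0000e-02 -6.0220e+01] t 10.4 shift [70.7 15.2 16.2] turn 0 j [ -70.   33.   68.  108.  -34.   64. -139.] F [ 0.58 -0.09  0.4 ]
0.95 from [0.5451 0.1567 0.2113] [ 1.7984e+02  1.0000e-02 -6.0
[... 663 characters left out ...]
51 0.1567 0.2113] [ 1.7984e+02  1.0000e-02 -6.0220e+01] t 10.4 shift [121.7  27.3  60.2] turn 0 j [ -70.   33.   68.  108.  -34.   64. -139.] F [ 0.58 -0.09  0.4 ]
0.45 from [0.5451 0.1567 0.2113] [ 1.7984e+02  1.0000e-02 -6.0220e+01] t 10.4 shift [129.   29.   71.8] turn 0 j [ -70.   33.   68.  108.  -34.   64. -139.] F [ 0.58 -0.09  0.4 ]
0.35 from [0.5451 0.1567 0.2113] [ 1.7984e+02  1.0000e-02 -6.0220e+01] t 10.4 shift [135.1  30.4  84.2] turn 0 j [ -70.   33.   68.  108.  -34.   64. -139.] F [ 0.58 -0.09  0.4 ]
0.25 from [0.5451 0.1567 0.2113] [ 1.7984e+02  1.0000e-02 -6.0220e+01] t 10.4 shift [140.   31.5  97.1] turn 0 j [ -70.   33.   68.  108.  -34.   64. -139.] F [ 0.58 -0.09  0.4 ]
```

```bash
python3 -m crank '[[-1,8,1,1,0],[-1,15,2,2,0],[-1,19,3,2.5,0],[-1,25.5,4.5,3.5,0],[-1,32,6,4,0],[-1,39,7.5,5.5,0],[-1,45.5,9,6.5,0],[-1,52,10.5,8.5,0],[-1,58,12,11,0]]'
```

```text
t: 11.35
position: [0.5647, 0.1004, 0.2016]
tool_rot: [-180.0, -0.0, -60.2]
wrist_force: [-0.7, 0.1, 2.1]
opening: 0.0004
gripper_force: 0.7
```

```bash
python3 -m crank '[[-1,6,1.5,2.5,0],[-1,12.5,3,5.5,0],[-1,18.5,4.5,8.5,0],[-1,24.5,6,12,0],[-1,30,7,16,0],[-1,35.5,8.5,20,0],[-1,41,10,24,0],[-1,46,11,28.5,0],[-1,51,12,33.5,0],[-1,55.5,13.5,38.5,0]]'
python3 - <<'E'
from h import *
cv2.imwrite('pics/s3.png',cv2.resize(snapshot('side')[100:260,250:430,::-1],None,fx=3,fy=3,interpolation=cv2.INTER_CUBIC));print(kpos())
for a in (.55,.45,.35,.3,.25): go(arc(a))
E
```

```text
t: 12.35
position: [0.5804, 0.0458, 0.1627]
tool_rot: [180.0, -0.0, -60.2]
wrist_force: [0.4, 0.2, 0.3]
opening: 0.0006
gripper_force: 0.5
[-17.7  -0.4 162. ]
from [0.5799 0.0449 0.162 ] [ 1.7994e+02 -1.0000e-02 -6.0230e+01] t 12.4 shift [ 7.4  2.2 10.9] turn 0 j [ -54.   36.   62.  108.  -37.   59. -126.] F [-0.34 -0.76 -0.84]
from [0.5799 0.0449 0.162 ] [ 1.7994e+02 -1.0000e-02 -6.0230e+01] t 12.4 shift [14.7  3.9 22.5] turn 0 j [ -54.   36.   62.  108.  -37.   59. -126.] F [-0.34 -0.76 -0.84]
from [0.5799 0.0449 0.162 ] [ 1.7994e+02 -1.0000e-02 -6.0230e+01] t 12.4 shift [20.8  5.3 34.8] turn 0 j [ -54.   36.   62.  108.  -37.   59. -126.] F [-0.34 -0.76 -0.84]
from [0.5799 0.0449 0.162 ] [ 1.7994e+02 -1.0000e-02 -6.0230e+01] t 12.4 shift [23.4  6.  41.2] turn 0 j [ -54.   36.   62.  108.  -37.   59. -126.] F [-0.34 -0.76 -0.84]
from [0.5799 0.0449 0.162 ] [ 1.7994e+02 -1.0000e-02 -6.0230e+01] t 12.4 shift [25.7  6.5 47.7] turn 0 j [ -54.   36.   62.  108.  -37.   59. -126.] F [-0.34 -0.76 -0.84]
```

View pics/s3.png

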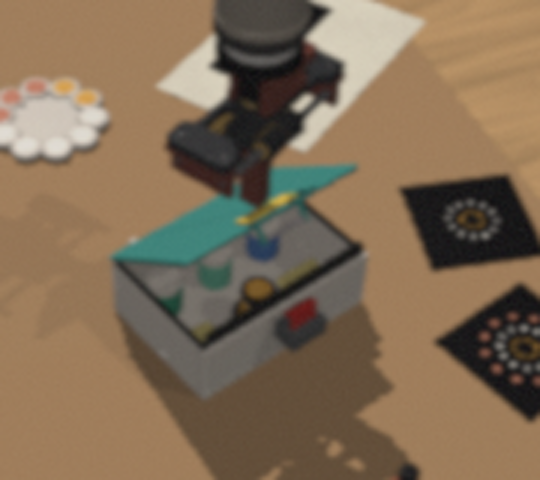

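```bash
python3 -m crank '[[-1,4,1,5.5,0],[-1,7.5,2,11,0],[-1,11,3,16.5,0],[-1,14.5,4,22.5,0],[-1,18,4.5,28.5,0],[-1,21,5.5,35,0],[-1,23.5,6,41,0],[-1,23.5,6,41,0],[-1,23.5,6,31,0],[-1,23.5,6,21,0]]'
python3 - <<'E'
from h import *
print(kpos());go(K(-.067,.14))
E
```

```text
t: 13.4
position: [0.5867, 0.0228, 0.1429]
tool_rot: [180.0, 0.0, -60.2]
wrist_force: [-0.2, 0.2, -0.0]
opening: 0.0007
gripper_force: 0.0
[-40.9  -0.7 142.9]
from [0.5867 0.0228 0.1429] [179.98   0.   -60.18] t 13.4 shift [25.2  6.8  2.9] turn 0 j [ -50.   37.   60.  108.  -39.   57. -123.] F [-0.18  0.19 -0.02]
```

```bash
python3 -m crank '[[-1,25,7,0,0],[-1,25,7,0,0],[-1,25,7,8,0],[-1,25,7,13,0],[-1,25,7,17,0],[-1,25,7,20,0],[-1,25,7,23,0],[-1,25,7,26,0],[-1,25,7,29,0],[-1,25,7,31,0]]'
python3 - <<'E'
from h import *
print(kpos())
E
python3 -m crank '[[-1,0,0,1,0],[-1,0,0,2,0],[-1,0,0,3,0],[-1,0,0,4,0],[-1,0,0,4,0]]'
```

```text
t: 14.4
position: [0.5931, -0.0024, 0.1109]
tool_rot: [180.0, 0.0, -60.2]
wrist_force: [0.6, -0.9, 0.5]
opening: 0.0005
gripper_force: 0.4
[-66.8   0.2 110.9]
t: 14.9
position: [0.5931, -0.0023, 0.107]
tool_rot: [180.0, 0.0, -60.2]
wrist_force: [-0.2, -0.5, 1.0]
opening: 0.0007
gripper_force: 0.1
```

```bash
for i in 1; do python3 -m crank '[[-1,0,0,1,0],[-1,0,0,2,0],[-1,0,0,2,0]]' | grep -E 'pos|wrist_f'; python3 -m crank '[[-1,0,0,1,0],[-1,0,0,2,0],[-1,0,0,2,0]]'| grep -E 'pos|wrist_f'; python3 -m crank '[[-1,0,0,1,0],[-1,0,0,2,0],[-1,0,0,2,0]]'| grep -E 'pos|wrist_f'; done
```

```text
position: [0.5931, -0.0023, 0.105]
wrist_force: [0.5, -0.9, 0.3]
position: [0.5931, -0.0024, 0.103]
wrist_force: [-0.0, -1.1, 0.3]
position: [0.5933, -0.0026, 0.1014]
wrist_force: [-0.6, -0.6, 3.1]
```

```bash
python3 -m crank '[[-1,0,0,0.5,0],[-1,0,0,1,0],[-1,0,0,1,0]]' | grep -E 'pos|wrist_f'; python3 -m crank '[[-1,0,0,0.5,0],[-1,0,0,1,0],[-1,0,0,1,0]]'| grep -E 'pos|wrist_f'; python3 -m crank '[[-1,0,0,0.5,0],[-1,0,0,1,0],[-1,0,0,1,0]]'| grep -E 'pos|wrist_f'
```

```text
position: [0.5933, -0.0027, 0.1005]
wrist_force: [-1.4, 0.2, 5.4]
position: [0.5934, -0.0029, 0.0996]
wrist_force: [-1.1, -0.4, 6.1]
position: [0.5934, -0.003, 0.0988]
wrist_force: [-0.8, -2.1, 6.7]
```

```bash
python3 -m crank '[[-1,0,0,0.5,0],[-1,0,0,1,0],[-1,0,0,1,0]]' | grep -E 'pos|wrist_f'; python3 -m crank '[[-1,0,0,0.5,0],[-1,0,0,1,0],[-1,0,0,1,0]]'| grep -E 'pos|wrist_f'
```

```text
position: [0.5935, -0.0031, 0.098]
wrist_force: [-1.9, -1.8, 8.7]
position: [0.5936, -0.0032, 0.0972]
wrist_force: [-3.5, -0.6, 9.4]
```

```bash
for k in 1; do python3 -m crank '[[-1,0,0,0.5,0],[-1,0,0,1,0],[-1,0,0,1,0]]' | grep -E 'pos|wrist_f'; python3 -m crank '[[-1,0,0,0.5,0],[-1,0,0,1,0],[-1,0,0,1,0]]'| grep -E 'pos|wrist_f'; done
```

```text
position: [0.5936, -0.0034, 0.0964]
wrist_force: [-2.3, -1.9, 12.0]
position: [0.5936, -0.0035, 0.0956]
wrist_force: [-4.4, -1.9, 15.1]
```

```bash
python3 -m crank '[[-1,0,0,0.5,0],[-1,0,0,1,0],[-1,0,0,1,0]]' | grep -E 'pos|wrist_f'
```

```text
position: [0.5937, -0.0037, 0.0944]
wrist_force: [-3.1, -2.2, 12.0]
```

```bash
python3 -m crank '[[-1,0,0,0.5,0],[-1,0,0,1,0],[-1,0,0,1,0]]' | grep -E 'pos|wrist_f'
```

```text
position: [0.5937, -0.0038, 0.0934]
wrist_force: [-2.9, -2.5, 11.3]
```

```bash
python3 -m crank '[[-1,0,0,0.5,0],[-1,0,0,1,0],[-1,0,0,1,0]]' | grep -E 'pos|wrist_f'
```

```text
position: [0.5937, -0.0039, 0.0924]
wrist_force: [-2.4, -2.1, 10.6]
```

```bash
python3 -m crank '[[-1,0,0,0.5,0],[-1,0,0,0.5,0]]' | grep -E 'pos|wrist_f'
```

```text
position: [0.5938, -0.004, 0.0919]
wrist_force: [-2.1, -2.5, 11.3]
```

```bash
python3 -m crank '[[-1,0,0,0.5,0],[-1,0,0,0.5,0]]' | grep -E 'pos|wrist_f'
```

```text
position: [0.5938, -0.0041, 0.0914]
wrist_force: [-2.2, -3.3, 10.9]
```

```bash
python3 -m crank '[[-1,0,0,0.5,0],[-1,0,0,0.5,0]]' | grep -E 'pos|wrist_f'
```

```text
position: [0.5938, -0.0042, 0.0909]
wrist_force: [-2.0, -3.4, 11.0]
```

```bash
python3 -m crank '[[-1,0,0,0.5,0],[-1,0,0,0.5,0]]' | grep -E 'pos|wrist_f'
```

```text
position: [0.5938, -0.0042, 0.0907]
wrist_force: [-3.6, -1.8, 13.1]
```

```bash
python3 -m crank '[[-1,0,0,0.5,0],[-1,0,0,0.5,0]]' | grep -E 'pos|wrist_f'
```

```text
position: [0.5938, -0.0042, 0.0903]
wrist_force: [-2.7, -3.2, 14.4]
```

```bash
python3 -m crank '[[-1,0,0,0.5,0],[-1,0,0,0.5,0]]' | grep -E 'pos|wrist_f'
```

```text
position: [0.5939, -0.0043, 0.0899]
wrist_force: [-3.1, -2.5, 14.8]
```

The force rose past 14 N, which should come only after the snap. I'll back off and check.

```bash
python3 -m crank '[[-1,0,0,-1,0],[-1,0,0,-2,0],[-1,0,0,-3,0],[-1,0,0,-4,0],[-1,0,0,-4,0]]' | grep -E 'pos|wrist_f'
python3 -m crank '[[-1,0,0,-5,0],[-1,0,0,-20,0],[-1,0,0,-50,0],[-1,0,0,-100,0],[-1,-40,0,-150,0],[-1,-80,0,-200,0],[-1,-80,0,-200,0],[-1,-80,0,-200,0],[-1,-80,0,-200,0]]'
python3 - <<'E'
from h import *
o=get_obs();ci=camera_info('wrist');w=snapshot('wrist')[:,:,::-1];s=snapshot('side')[:,:,::-1];cv2.imwrite('pics/w6.png',w);cv2.imwrite('pics/s6.png',s)
a=cv2.resize(s[120:260,260:400],(400,400),interpolation=cv2.INTER_CUBIC);b=cv2.resize(w[60:260,220:420],(400,400),interpolation=cv2.INTER_CUBIC)
cv2.imwrite('pics/c6.png',np.hstack([a,b]));print(o['t'],o['wrist_force'])
h=cv2.cvtColor(w,cv2.COLOR_BGR2HSV);m=cv2.inRange(h,(22,150,130),(35,255,255))
n,l,st,c=cv2.connectedComponentsWithStats(m)
for i in range(1,n):
    if st[i,4]>60: print(c[i],st[i],[np.round((plane(ci,c[i],z,True)-c0)@kx*1e3,1) for z in(.088,.1)])
E
```

```text
position: [0.5928, -0.0018, 0.0918]
wrist_force: [-0.2, -0.1, -0.5]
t: 21.4
position: [0.5533, 0.0672, 0.2926]
tool_rot: [-179.9, 0.0, -60.1]
wrist_force: [0.2, 0.2, 0.3]
opening: 0.0003
gripper_force: 0.0
21.4 [0.2314824  0.23506589 0.31651363]
[319.91584699 105.20765027] [294  91  53  29 915] [np.float64(-69.2), np.float64(-68.7)]
```

View pics/c6.png

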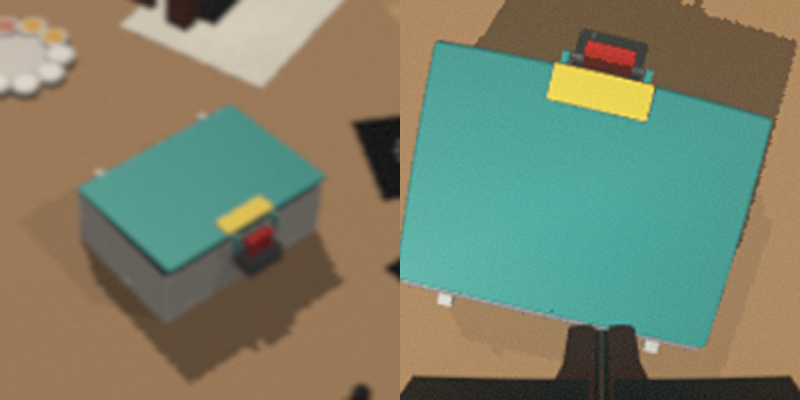

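The last picture shows the lid flat, with the red catch covering the middle of the steel bar. On release, the pad gave no force at 91.8 mm, where the unlatched lid had pushed back with about 11 N, so the lid is held down by the catch.

```bash
python3 -c "
from station import *
print(job_done())"
```

```text
the job is handed in; nothing more can be done
None
```

I put the gold pot in the well and pressed the lid until the catch appeared to snap shut (about 15 N peak wrist reading), moved the arm clear, and handed the job in at about 21 s; the hand-in gave no verdict.

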